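# Fit the gas nozzle to the torch neck and pull-test it

### The arm

A 7-joint arm with a two-finger parallel gripper is mounted at the origin on the work surface. World frame = base frame: x ahead of the robot, y to its left, z up, the work surface at z = 0. Lengths are in m, angles in degrees, forces in N, time in s.
With the tool pointing down it reaches from about 0.4 to 0.925 m from the base axis. Payload 5.6 kg.
Tool frame: the origin (TCP) lies on the mounting face of the last link; the fingertips stand 173 mm ahead of it and the grasp point (between the pads) lies 155 mm ahead of it; z points along the fingers, y is the line along which they close (so a half turn about z gives the same grasp; the last joint's range is limited). The gripper opens to 85 mm and grips with 20 to 120 N. Pads are 22 mm wide; open, the fingers measure 114 mm over their backs; the gripper's body (76 mm by 85 mm) begins 54 mm behind the grasp point. The pads swing forward as they close: fully open they stand 13 mm farther back than shut.
Start: joints at [71.391, 26.786, -0.665, 91.828, 0.344, 61.387, -3.226], TCP at [0.181, -0.624, 0.405] pointing down, gripper open.
Joint ranges: [-144.91, 144.91], [-17.63, 115.5], [-89.93, 88.59], [15.96, 139.68], [-74.01, 254.01], [8.47, 105.57], [-167.45, 167.45]. Speed limits (degrees/s): [147.25, 147.25, 180, 180, 180, 180, 180].

### API

Orientations are given as [roll, pitch, yaw] about the fixed x, y, z axes, in that order (R = Rz(yaw) Ry(pitch) Rx(roll)).
In Python, from plant import manip, vision, models gives the robot as it stands.
- The arm moves only by the tool apply_moves, never from a script. Its argument "motion" is a list of rows, each a list of 4 numbers: the shift along the tool's x, y, z in cm, then the turn about the tool's z in degrees. In form: [[dx, dy, dz, spin], ...]. A call has 1 to 5 rows; each row shifts and turns the commanded pose from where the row before left it, along the tool's axes as they then stand; what a row does not reach is not made up. A row lasts 1/12 s, in which the tool goes at most 41.7 mm and 7.16 degrees, less where a joint would pass 70% of its speed; a pose out of reach is approached as far as the arm can. A call is refused whole if a number of a shift passes 4.17 or a number of a turn 7.16, either way. A call with a gripper value outside its range is refused whole. "jaw" is the opening, from 0 (shut) to 1 (fully open), set as the call begins (left out, the last holds). The fingers move at their own pace and stop on an object; "grip_force" is the grip in N (left out, the last holds). Time passes only in rows, so rows that do not move let the fingers close. It gives the time, the measured TCP pose, the force, the opening and the grip force at its end, in the units of the state.
- manip.state(): the state, without advancing time (a new reading comes with each control period).
- vision.snapshot(name): name is "scene" or "side" or "wrist"; returns (picture, depth): 420x560x3 uint8, red, green, blue; 420x560 float32, m along the optical axis (not along the pixel's ray), 0 where there is no reading.
- vision.camera_model(name): a dict with "mtx" (3x3 intrinsics, pixels), "camera_from_world" (4x4, takes a point from world to camera coordinates). Camera axes: x right, y down, z forward; pixel columns grow to the right and rows downward; lengths in m; the calibration is good to about 2 mm. A picture is of the moment at which its call begins: read the wrist's pose just before it. camera_model takes no time and is no camera call; for the wrist camera it gives the pose at the moment of the call.
- manip.close_job(): hands the job in; it is judged then, once.
Trained networks look in the newest picture that a camera, given by its name, has taken for a name from the list of things; names that differ only in an ending like _2 or _b are one class to them, and where a whole thing is asked for, a point or a joint stands for the part that bears it (a point fixed in the world has none). Each returns a list of dicts, best first, with "p" (0 to 1); they miss things now and then, are a little off and sometimes report something else, mostly with a low value. They report only what shows in the picture. A call takes as long as a camera call. They do not tell look-alikes from the thing itself.
- models.regions_of(thing, camera): "mask" (420x560 bool, what is visible of it) and "point" ([column, row] in pixels, amid what is visible of it).
- models.tip_of(thing, camera): "point" ([column, row] in pixels: a listed point, or the origin of a listed thing).
The state is a dict: "time_s": time; "joint_positions": joint angles; "qd": joint speeds; "tau": joint torques, N m; "ee_pos": TCP position; "tool_rot": TCP orientation; "contact_force": force on the tool from outside, world axes, zero at the start; "torque": the same for the moment, N m; "finger_gap": finger opening in m; "grasp_force": force on a finger pad.
Only numpy, scipy, OpenCV 4.12 (cv2) and the standard library are available. Lean on these libraries where they do the work, as an engineer would, in place of code of your own. Each camera call takes 0.05 s, during which the arm holds its last target. There are 200 camera calls.

### The job

Take the new copper gas nozzle from the parts tray, slip it over the welding torch neck held in the vice and press it down until its retaining shoes have snapped in and it sits fully home on the black shoulder. Then prove that it is retained: give it a straight upward pull of about 14 newtons and hold that steadily for a good second, without ever forcing it, pushing or pulling, much beyond 25 newtons. Let go and leave the nozzle on the neck; do not shift the two burnt nozzles or anything else on the bench.

Things in the scene. Friction and masses are not known exactly. Their poses are not given: they have to be found in the camera images.
- nozzle: new gas nozzle: bright copper sleeve, 31 mm outside, 75 mm long, about 0.18 kg, standing in the tray on the open foot that goes onto the neck. Origin: centre of the foot's rim, z up its axis. Cylindrical up to 60 mm, top 15 mm tapers to 28 mm. Bore 22 mm; inside, from 5 to 16 mm above the foot, a groove 27 mm wide takes the shoes.
- seat (a point): centre of the top of the black shoulder (32 mm disc) on the torch neck, 130 mm above the bench: the nozzle's foot rests here when home. z is straight up. Above it, on the same axis: brass head 20 mm thick up to 21 mm, cone to 9 mm at 36 mm, copper contact tip 8 mm thick up to 71 mm.
- neck_tip (a point): top end of the copper contact tip, straight above the seat by 71 mm; the nozzle has to be lowered over it, foot first.
- clip: retaining clip of the neck, origin near the seat: 3 sprung shoes round the brass head, ramped on top, flat below, out to 26 mm across; undersides 6.5 to 8 mm above the seat, tops 10 mm higher. Pressing the nozzle over them takes 6 to 14 N; they snap in over the last 3 mm. Home, it lifts freely by 1.5 to 3 mm, differing from neck to neck, before they catch it, then is stiff: 15 N in 0.5 mm.
- tray: shallow pale metal parts tray, fixed to the bench, 130 mm (its x) by 270 mm (its y), rim 20 mm high, floor 3 mm thick. The new and the two burnt nozzles stand in it in a row along its y, in any order, 75 mm or more apart, within 15 mm of its middle line. Origin: centre of the underside.
- vice: blue drill-press vice bolted to the bench, base 120 by 170 mm, jaws 76 mm high, screw handle at its -y end reaching 113 mm out. Origin: centre of the underside. It grips the brass swan neck, which rises leaning and bends plumb; the head's axis stands 30 mm from the origin towards the vice's -x.
- burnt_a: burnt nozzle, black-brown with spatter, 31 mm outside, 75 mm tall, standing in the tray; leave alone. Origin: centre of its foot.
- burnt_b: second burnt nozzle, same size and look as the first, standing in the tray; leave alone. Origin: centre of its foot.
- dip_tin: closed white and blue tin of nozzle paste, 74 mm across, 55 mm tall; leave alone. Origin: centre of the underside.
- hammer: chipping hammer with a coil-spring handle, 260 mm long, head 140 mm across, lying flat, 28 mm high; leave alone. Origin: under its middle, head to its +x.
- wire_brush: wooden wire brush, 290 mm long, 34 mm high, lying bristles down; leave alone. Origin: under its middle.
- grinder: green angle grinder, 340 mm long, up to 87 mm high, disc to its +x, side handle to its +y; leave alone. Origin: under its body.
- magnet: red triangular welding magnet, 100 mm sides, 17 mm high, lying flat; leave alone. Origin: on its underside near the square corner.
Mind the look-alikes: they are no part of the job. What is shaped like the vice but green or pink is not meant.

How it is judged (in metres and radians):
On the way, in this order (a step that is already met when the one before it is completed fails the run):
1. the nozzle is pressed fully home on the shoulder (horizontal distance between nozzle and seat below 0.003 m and z of nozzle in the frame of seat between -0.003 and 0.001 m), for 0.1 s.
2. the nozzle, still on the neck, is pulled up against the retaining shoes with about 14 N (contact force between clip and nozzle between 10 and 19 N and z of nozzle in the frame of seat between 0.0007 and 0.006 m), for 0.7 s.
At the end, for the whole second after the job is handed in: the nozzle is at rest on the neck, retained by the shoes: its foot at most 4.5 mm above the shoulder (the play that the shoes leave is allowed), 3 mm off sideways and 0.12 rad off upright, and let go (horizontal distance between nozzle and seat below 0.003 m and z of nozzle in the frame of seat between -0.003 and 0.0045 m and angle between nozzle's own z axis and vertical below 0.12 rad and linear speed of nozzle below 0.01 m/s); the robot touches nothing.
It fails at once if the nozzle is pulled or forced against the shoes far too hard (contact force between clip and nozzle above 30 N).
It fails at once if the nozzle is pressed on the neck far too hard (contact force between vice and nozzle above 40 N).
It fails at once if something else on the bench is shifted (distance of any of burnt_a, burnt_b, dip_tin, hammer, wire_brush, grinder, magnet from where it was at the start of the episode above 0.015 m).
It fails at once if a burnt nozzle or the tin is knocked over (angle between any of burnt_a, burnt_b, dip_tin's own z axis and vertical above 0.35 rad).
It also fails if it takes over 58 s, if anything falls off the work surface, if the arm or the gripper's body presses on something with over 40 N, if the wrist force passes 120 N, or if a joint passes its speed limit or range.

## Working session

There is one attempt and no reset: what is moved stays moved. The work goes in short steps, Python scripts to look and compute and a tool call to move; the robot and the scene stay as the last step left them, time stands still between calls to the robot, and variables do not carry over. Pictures are saved under pics/ and viewed, at most 10 in all, crops included, and the job is handed in when it is done.

Besides the shell and the picture viewer there is one more tool, called after "Emit:" by a JSON object that holds its "op" and its "data". apply_moves: Moves the arm, as the interface text tells. Its arguments: {"type":"object","properties":{"motion":{"type":"array"},"jaw":{"type":"number"},"grip_force":{"type":"number"}},"required":["motion"]}

```bash
mkdir -p pics
cat > h.py <<'E'
import numpy as np, cv2
from plant import manip, vision, models
def snap(n):
    im,d=vision.snapshot(n); return im,d,vision.camera_model(n)
def world(px,z,cm):
    K=np.array(cm["mtx"]);T=np.linalg.inv(np.array(cm["camera_from_world"]))
    return (T@np.array([(px[0]-K[0,2])*z/K[0,0],(px[1]-K[1,2])*z/K[1,1],z,1]))[:3]
def onplane(px,h,cm):
    a=world(px,0.1,cm);b=world(px,1,cm); return a+(b-a)*(h-a[2])/(b[2]-a[2])
def proj(p,cm):
    K=np.array(cm["mtx"]);q=np.array(cm["camera_from_world"])@np.r_[p,1];u=K@q[:3];return u[:2]/u[2]
def save(n,im): cv2.imwrite("pics/"+n,cv2.cvtColor(im,cv2.COLOR_RGB2BGR))
E
python3 - <<'E'
from h import *
s=manip.state();print({k:np.round(v,3) for k,v in s.items()})
ims=[]
for n in("scene","side"):
    im,d,cm=snap(n);ims.append(im);np.savez(n+".npz",im=im,d=d,**{k:np.array(v) for k,v in cm.items()})
    print(n,np.round(np.linalg.inv(cm["camera_from_world"])[:3,3],3))
    for t in("nozzle","burnt_a","vice","tray"):
        for r in models.regions_of(t,n):
            p=r["point"];z=d[int(p[1]),int(p[0])];print(t,np.round(r["p"],2),np.round(p),np.round(world(p,z,cm),3),r["mask"].sum())
    for t in("seat","neck_tip","nozzle","vice"):
        for r in models.tip_of(t,n):
            p=r["point"];h={"seat":.13,"neck_tip":.201,"nozzle":.003,"vice":0}[t];print("tip",t,np.round(r["p"],2),np.round(p,1),np.round(onplane(p,h,cm),4))
    save(n+"0.png",im)
E
```

```text
{'time_s': np.float64(0.0), 'joint_positions': array([71.39 , 26.837, -0.666, 91.881,  0.343, 61.386, -3.226]), 'qd': array([ 0.001, -0.102, -0.073, -0.201,  0.09 ,  0.   ,  0.   ]), 'tau': array([-1.0000e-03, -5.3238e+01,  2.2000e-02, -2.5130e+01,  1.2000e-02,
        8.0000e-03,  0.0000e+00]), 'ee_pos': array([ 0.181, -0.624,  0.404]), 'tool_rot': array([-1.79898e+02,  6.00000e-03,  1.61420e+01]), 'contact_force': array([0.027, 0.51 , 0.823]), 'torque': array([ 0.029,  0.013, -0.001]), 'grasp_force': np.float64(0.0), 'finger_gap': np.float64(0.085)}
scene [1.29  0.483 0.722]
nozzle 0.79 [139. 215.] [ 0.549 -0.337  0.044] 245
burnt_a 0.72 [181. 238.] [ 0.584 -0.16   0.042] 305
vice 0.98 [317. 265.] [0.574 0.228 0.075] 4070
vice 0.76 [246. 199.] [ 0.372 -0.077  0.067] 2270
vice 0.61 [372. 226.] [0.351 0.302 0.063] 2830
tray 0.56 [167. 238.] [ 0.559 -0.234  0.002] 2376
tip seat 0.67 [254.7 169.2] [ 0.2997 -0.0813  0.13  ]
tip seat 0.63 [387.  191.1] [0.2683 0.3123 0.13  ]
tip seat 0.59 [328.  226.4] [0.4913 0.2229 0.13  ]
tip seat 0.22 [162.7 234.3] [ 0.6835 -0.1249  0.13  ]
tip neck_
[... 694 characters left out ...]
232 0.074] 2548
vice 0.57 [290. 177.] [ 0.359 -0.076  0.071] 1697
tray 0.85 [214. 197.] [ 0.574 -0.233  0.01 ] 1571
tip seat 0.98 [323.3 227.1] [0.5089 0.2211 0.13  ]
tip seat 0.92 [396.8 201.3] [0.256  0.2952 0.13  ]
tip seat 0.78 [299.5 157.1] [ 0.3106 -0.0811  0.13  ]
tip neck_tip 0.93 [299.2 138.6] [ 0.3078 -0.0877  0.201 ]
tip neck_tip 0.82 [400.5 186.8] [0.2695 0.3065 0.201 ]
tip neck_tip 0.63 [323.6 206.5] [0.504  0.2126 0.201 ]
tip nozzle 0.48 [324. 211.] [0.3437 0.0761 0.003 ]
tip nozzle 0.47 [201.  177.9] [ 0.5402 -0.3607  0.003 ]
tip vice 0.91 [309. 261.] [0.5453 0.2045 0.    ]
tip vice 0.82 [384.1 237.7] [0.2946 0.297  0.    ]
tip vice 0.56 [290.6 186.6] [ 0.3317 -0.1016  0.    ]
```

Run:
```python
import cv2
a=cv2.imread("pics/scene0.png")
cv2.imwrite("pics/s1.png",cv2.resize(a[120:345,100:400],None,fx=2.6,fy=2.6,interpolation=cv2.INTER_CUBIC))
```

```text
(no output)
```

View pics/s1.png

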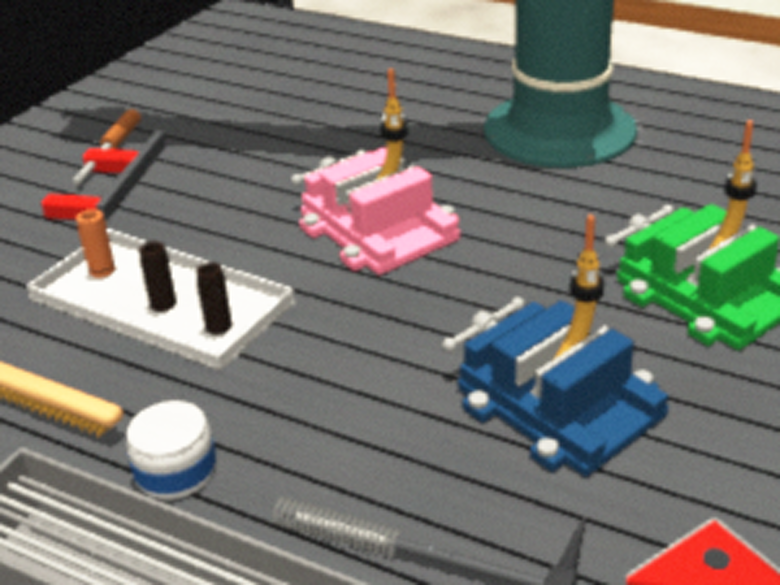

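View pics/side0.png

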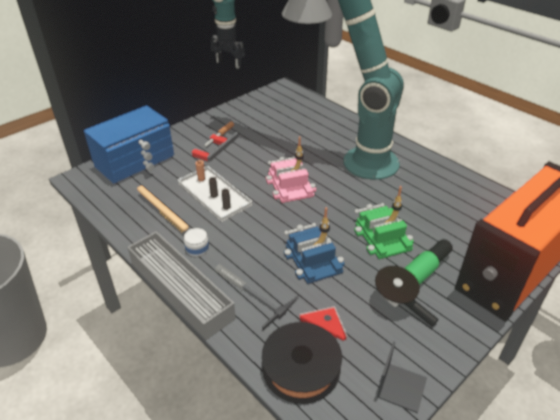

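Scene crop: the candidates are the copper sleeve at scene px (136,213), black-brown sleeves at (160,226) and (182,235). Only the first is bright copper, so it is the new nozzle. The vices are blue (317,265), pink (246,199) and green (372,226), and the blue one is meant. Its neck tip is near (328,203). I'll move towards the nozzle and confirm it with the wrist camera.

Emit:
{"op": "apply_moves", "data": {"motion": [[3.8,-1.5,-0.3,0],[3.8,-1.5,-0.3,0],[3.8,-1.5,-0.3,0],[3.8,-1.5,-0.3,0],[3.8,-1.5,-0.3,0]], "jaw": 1}}

```text
time_s: 1.32
ee_pos: [0.3436, -0.4982, 0.42]
tool_rot: [180.0, -0.0, 16.1]
contact_force: [0.5, 0.1, -0.1]
finger_gap: 0.0853
grasp_force: 0.0
```

Emit:
{"op": "apply_moves", "data": {"motion": [[3.8,-1.5,-0.3,0],[3.8,-1.5,-0.3,0],[3.8,-1.5,-0.3,0],[3.8,-1.5,-0.3,0],[0,0,0,0]]}}

```text
time_s: 1.73
ee_pos: [0.4792, -0.3919, 0.4326]
tool_rot: [-179.9, -0.4, 16.9]
contact_force: [1.4, 1.1, 0.0]
finger_gap: 0.0855
grasp_force: 0.0
```

Run:
```python
from h import *
s=manip.state();print(s["time_s"],np.round(s["ee_pos"],4),np.round(s["tool_rot"],2))
im,d,cm=snap("wrist");save("w1.png",im)
print(np.round(np.linalg.inv(cm["camera_from_world"])[:3],3))
for t in("nozzle","burnt_a"):
    for r in models.regions_of(t,"wrist"):
        p=r["point"];z=d[int(p[1]),int(p[0])];print(t,np.round(r["p"],2),np.round(p),np.round(world(p,z,cm),3),r["mask"].sum())
    for r in models.tip_of(t,"wrist"):
        print("tip",t,np.round(r["p"],2),np.round(r["point"]),np.round(onplane(r["point"],.003,cm),4))
# top ring of tall things
K=cm["mtx"];T=np.linalg.inv(cm["camera_from_world"])
v,u=np.mgrid[:420,:560];m=d>0
P=np.stack([(u-K[0][2])*d/K[0][0],(v-K[1][2])*d/K[1][1],d,np.ones_like(d)],-1)@T.T
for lo,hi in((.072,.085),(.045,.07)):
    b=(m&(P[...,2]>lo)&(P[...,2]<hi)&(P[...,0]>.4)&(P[...,0]<.75)).astype(np.uint8)
    n,L,st,c=cv2.connectedComponentsWithStats(b)
    for i in range(1,n):
        if st[i,4]>30:
            q=P[L==i];print(lo,st[i,4],np.round(c[i]),q[:,:3].min(0).round(4),q[:,:3].max(0).round(4),im[L==i].mean(0).round())
```

```text
1.7333 [ 0.4792 -0.3919  0.4326] [-179.91   -0.38   16.9 ]
[[ 0.286 -0.912 -0.294  0.551]
 [-0.958 -0.273 -0.088 -0.372]
 [-0.     0.307 -0.952  0.401]]
nozzle 0.62 [257. 123.] [ 0.53  -0.349  0.008] 526
tip nozzle 0.83 [267. 118.] [ 0.539  -0.3593  0.003 ]
burnt_a 0.9 [101.  39.] [ 0.566 -0.185  0.077] 1864
burnt_a 0.56 [176.  71.] [ 0.56  -0.241  0.019] 1218
tip burnt_a 0.89 [123.  51.] [ 0.5645 -0.1702  0.003 ]
tip burnt_a 0.84 [188.  75.] [ 0.5608 -0.2516  0.003 ]
0.072 150 [498.   9.] [ 0.6888 -0.5455  0.0721] [ 0.7093 -0.5433  0.085 ] [19. 39. 62.]
0.072 513 [88. 32.] [ 0.5546 -0.1857  0.072 ] [ 0.5822 -0.1573  0.0787] [46. 33. 26.]
0.072 150 [436.  49.] [ 0.6401 -0.5169  0.0726] [ 0.6677 -0.5005  0.0849] [72. 71. 68.]
0.072 413 [168.  66.] [ 0.5468 -0.2659  0.0721] [ 0.5746 -0.2379  0.0793] [61. 48. 40.]
0.072 791 [447. 121.] [ 0.5269 -0.5461  0.072 ] [ 0.6492 -0.532   0.085 ] [18. 39. 62.]
0.072 302 [263. 121.] [ 0.5232 -0.3719  0.0728] [ 0.5509 -0.3441  0.0793] [162.  91.  49.]
0.045 205 [487.   7.] [ 0.696  -0.5472  0.0452] [ 0.7172 -0.5435  0.0699] [21. 45. 73.]
0.045 469 [108.  41.] [ 0.553  -0.1869  0.0451] [ 0.5836 -0.1683  0.0699] [26. 21. 18.]
0.045 248 [87. 32.] [ 0.5593 -0.1677  0.045 ] [ 0.5783 -0.1588  0.07  ] [19. 14. 11.]
0.045 289 [425.  56.] [ 0.6417 -0.5198  0.045 ] [ 0.6656 -0.5008  0.0535] [117. 115. 111.]
0.045 256 [183.  73.] [ 0.5445 -0.2673  0.0452] [ 0.5759 -0.2508  0.07  ] [30. 24. 21.]
0.045 164 [165.  66.] [ 0.5511 -0.2468  0.045 ] [ 0.5704 -0.24    0.0698] [20. 14. 12.]
0.045 1334 [438. 117.] [ 0.527  -0.5471  0.045 ] [ 0.6591 -0.5406  0.07  ] [20. 45. 72.]
0.045 44 [271. 116.] [ 0.5269 -0.3733  0.0461] [ 0.5522 -0.3499  0.07  ] [102.  68.  52.]
```

View pics/w1.png

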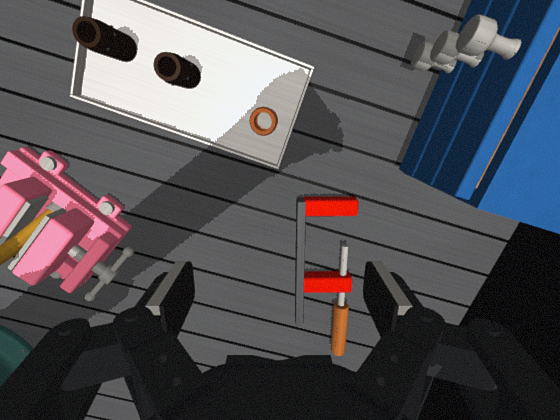

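The wrist picture shows the copper ring at (263,121), alone at the right end of the tray, with the burnt ones at (90,32) and (175,68). This confirms the target. The arm was still settling, so I'll measure again at rest.

```bash
cat >> h.py <<'E'
def cloud(d,cm):
    K=np.array(cm["mtx"]);T=np.linalg.inv(cm["camera_from_world"]);v,u=np.mgrid[:420,:560]
    return (np.stack([(u-K[0,2])*d/K[0,0],(v-K[1,2])*d/K[1,1],d,np.ones_like(d)],-1)@T.T)[...,:3]
def st():
    s=manip.state();print(round(s["time_s"],2),np.round(s["ee_pos"],4),np.round(s["tool_rot"],2),np.round(s["contact_force"],1),round(s["finger_gap"],4));return s
def tops(n,lo,hi,c,r):
    im,d,cm=snap(n);P=cloud(d,cm);b=(d>0)&(P[...,2]>lo)&(P[...,2]<hi)&(np.hypot(P[...,0]-c[0],P[...,1]-c[1])<r)
    q=P[b];print(n,b.sum(),"mid",((q.min(0)+q.max(0))/2).round(4),"size",np.ptp(q,0).round(4),"med",np.median(q,0).round(4));return im,P,b
E
python3 - <<'E'
from h import *
s=st()
tops("wrist",.073,.085,(.54,-.35),.04);s=st()
tops("wrist",.073,.085,(.57,-.25),.04)
for n in("scene","side"):
    tops(n,.02,.085,(.54,-.35),.03);tops(n,.075,.085,(.54,-.35),.03)
    tops(n,.135,.195,(.505,.22),.04);tops(n,.175,.205,(.505,.22),.04);tops(n,.11,.129,(.505,.22),.025)
E
```

```text
1.98 [ 0.4705 -0.4009  0.4315] [1.7998e+02 6.0000e-02 1.6000e+01] [-0.1  1.1 -0. ] 0.0856
wrist 319 mid [ 0.5409 -0.3544  0.0765] size [0.0278 0.0271 0.0068] med [ 0.541  -0.3552  0.0778]
2.03 [ 0.4703 -0.401   0.4315] [1.7999e+02 5.0000e-02 1.5980e+01] [-0.4 -0.8 -0.1] 0.0854
wrist 446 mid [ 0.5641 -0.2479  0.0768] size [0.0274 0.0284 0.0074] med [ 0.5645 -0.2492  0.0776]
scene 231 mid [ 0.5438 -0.3525  0.0514] size [0.0322 0.0312 0.0625] med [ 0.5493 -0.3462  0.0565]
scene 44 mid [ 0.542  -0.3533  0.0785] size [0.029  0.0283 0.0065] med [ 0.54   -0.3537  0.0783]
scene 137 mid [0.5043 0.2182 0.165 ] size [0.0172 0.0216 0.0598] med [0.506  0.2207 0.1552]
scene 33 mid [0.5029 0.2197 0.1899] size [0.0059 0.0063 0.0276] med [0.5036 0.2199 0.1909]
scene 51 mid [0.5093 0.2215 0.1195] size [0.0184 0.0271 0.0186] med [0.5135 0.223  0.1233]
side 146 mid [ 0.5453 -0.3532  0.0523] size [0.0329 0.0415 0.0645] med [ 0.5477 -0.3468  0.0553]
side 28 mid [ 0.5445 -0.3541  0.0796] size [0.0297 0.0313 0.0084] med [ 0.5438 -0.3489  0.0775]
side 82 mid [0.5036 0.2176 0.1646] size [0.0214 0.0282 0.0574] med [0.5055 0.222  0.1548]
side 20 mid [0.5054 0.2203 0.1896] size [0.0072 0.0086 0.0256] med [0.5038 0.2204 0.1894]
side 44 mid [0.5016 0.2194 0.1197] size [0.0376 0.0305 0.018 ] med [0.511  0.2255 0.1244]
```

Emit:
{"op": "apply_moves", "data": {"motion": [[3.0,-0.96,0,0],[3.0,-0.96,0,0],[2.1,-0.65,0,0],[0,0,3.5,0],[0,0,3.5,0]]}}

```text
time_s: 3.0
ee_pos: [0.5448, -0.3508, 0.3632]
tool_rot: [179.8, -0.3, 16.4]
contact_force: [-0.2, -0.7, -0.6]
finger_gap: 0.0854
grasp_force: 0.0
```

Emit:
{"op": "apply_moves", "data": {"motion": [[0,0,3.0,0],[0,0,2.0,0],[0,0,0,0],[0,0,0,0],[0,0,0,0]]}}

```text
time_s: 3.42
ee_pos: [0.543, -0.3527, 0.3133]
tool_rot: [179.9, -0.1, 16.1]
contact_force: [-0.0, -0.8, -0.7]
finger_gap: 0.0851
grasp_force: 0.0
```

Run:
```python
from h import *
s=st();im,P,b=tops("wrist",.073,.085,(.54,-.35),.03)
R=cv2.Rodrigues(np.array([0,0,np.radians(s["tool_rot"][2])]))[0]
q=P[b];e=np.r_[(q.min(0)+q.max(0))[:2]/2-np.array(s["ee_pos"])[:2],0]
print("tool x,y err",(R.T@e)*[1,-1,1]);save("w2.png",im)
```

```text
3.42 [ 0.543  -0.3527  0.3133] [ 1.799e+02 -1.000e-01  1.614e+01] [-0.  -0.8 -0.7] 0.0851
wrist 659 mid [ 0.5419 -0.3537  0.0767] size [0.0278 0.0276 0.0072] med [ 0.544  -0.3534  0.0783]
tool x,y err [-0.00139353  0.00064346  0.        ]
```

View pics/w2.png

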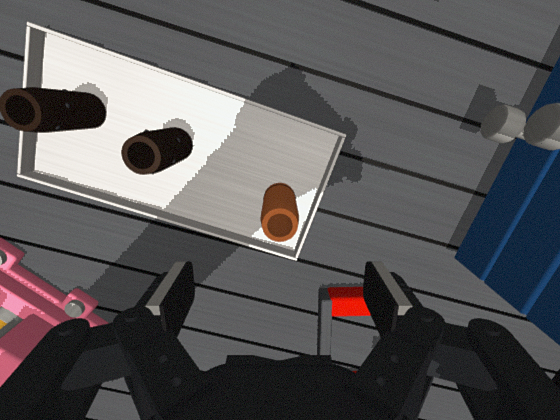

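The copper nozzle is at (280,220), centred between the fingers and clear of the burnt ones. I'll go down and grip.

Emit:
{"op": "apply_moves", "data": {"motion": [[-0.14,0.06,3.0,0],[0,0,3.0,0],[0,0,3.0,0],[0,0,1.5,0],[0,0,1.0,0]]}}

```text
time_s: 3.88
ee_pos: [0.5412, -0.3534, 0.196]
tool_rot: [-180.0, 0.0, 16.1]
contact_force: [-0.1, 0.2, 0.8]
finger_gap: 0.0852
grasp_force: 0.0
```

Emit:
{"op": "apply_moves", "data": {"motion": [[0,0,0,0],[0,0,0,0],[0,0,0,0],[0,0,0,0],[0,0,0,0]], "jaw": 0, "grip_force": 60}}

```text
time_s: 4.3
ee_pos: [0.5418, -0.3538, 0.1986]
tool_rot: [179.9, -0.1, 16.1]
contact_force: [-0.9, 1.2, 4.0]
finger_gap: 0.0307
grasp_force: 59.2
```

Emit:
{"op": "apply_moves", "data": {"motion": [[0,0,0,0],[0,0,0,0],[0,0,0,0],[0,0,0,0],[0,0,0,0]]}}

```text
time_s: 4.72
ee_pos: [0.5419, -0.3538, 0.1986]
tool_rot: [179.9, -0.1, 16.1]
contact_force: [-0.7, -0.3, 5.6]
finger_gap: 0.0303
grasp_force: 59.3
```

Emit:
{"op": "apply_moves", "data": {"motion": [[0,0,-2,0],[0,0,-4,0],[0,0,-4,0],[0,0,-4,0],[0,0,-4,0]]}}

```text
time_s: 5.13
ee_pos: [0.5407, -0.3531, 0.3785]
tool_rot: [-180.0, 0.0, 16.1]
contact_force: [0.0, -0.2, -2.8]
finger_gap: 0.03
grasp_force: 59.7
```

Emit:
{"op": "apply_moves", "data": {"motion": [[0,0,-4,0],[0,0,-3,0],[0,0,0,0],[0.86,-4.0,0,0],[0.86,-4.0,0,0]]}}

```text
time_s: 5.55
ee_pos: [0.5343, -0.2732, 0.4464]
tool_rot: [179.9, 0.0, 15.8]
contact_force: [1.3, 2.0, -2.3]
finger_gap: 0.0301
grasp_force: 60.0
```

Emit:
{"op": "apply_moves", "data": {"motion": [[0.86,-4.0,0,0],[0.86,-4.0,0,0],[0.86,-4.0,0,0],[0.86,-4.0,0,0],[0.86,-4.0,0,0]]}}

```text
time_s: 5.97
ee_pos: [0.5202, -0.0658, 0.4463]
tool_rot: [180.0, 0.0, 16.1]
contact_force: [1.3, 0.5, -1.6]
finger_gap: 0.0301
grasp_force: 60.0
```

Emit:
{"op": "apply_moves", "data": {"motion": [[0.86,-4.0,0,0],[0.86,-4.0,0,0],[0,0,0,0],[0,0,0,0],[0,0,0,0]]}}

```text
time_s: 6.38
ee_pos: [0.5152, 0.0136, 0.4463]
tool_rot: [180.0, 0.1, 16.2]
contact_force: [-0.2, -0.7, -1.8]
finger_gap: 0.03
grasp_force: 60.2
```

Run:
```python
from h import *
s=st();im,P,b=tops("wrist",.175,.21,(.503,.22),.03);save("w3.png",im);im,P,b=tops("wrist",.12,.133,(.503,.22),.03)
for r in models.tip_of("neck_tip","wrist"): print(r["p"],r["point"],onplane(r["point"],.201,vision.camera_model("wrist")))
for r in models.tip_of("seat","wrist"): print(r["p"],r["point"],onplane(r["point"],.13,vision.camera_model("wrist")))
```

```text
6.38 [0.5152 0.0136 0.4463] [1.7997e+02 5.0000e-02 1.6160e+01] [-0.2 -0.7 -1.8] 0.03
wrist 354 mid [0.5013 0.218  0.1887] size [0.0084 0.0069 0.0272] med [0.5024 0.2167 0.1908]
wrist 610 mid [0.501  0.2182 0.1265] size [0.0322 0.0297 0.0128] med [0.5065 0.2108 0.1296]
0.89 [2.4, 164.8] [0.49901994 0.21865116 0.201     ]
0.58 [411.5, 165.6] [ 0.57739652 -0.10437152  0.13      ]
0.55 [67.3, 150.1] [0.50042897 0.21976365 0.13      ]
```

View pics/w3.png

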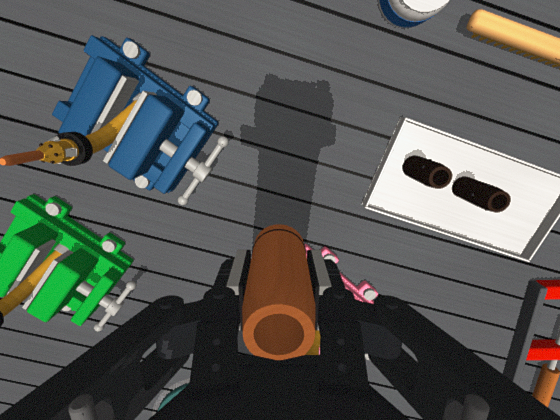

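The picture shows the nozzle held upright between the pads (276,290). The blue vice's neck tip is at (2,162) and its black shoulder at about (72,148). Next I'll move over it and compare nozzle and neck.

Emit:
{"op": "apply_moves", "data": {"motion": [[0.8,-3.7,0,0],[0.8,-3.7,0,0],[0.8,-3.7,0,0],[0.8,-3.7,0,0],[0.7,-3.3,0,0]]}}

```text
time_s: 7.0
ee_pos: [0.5025, 0.1999, 0.4467]
tool_rot: [-180.0, -0.0, 16.1]
contact_force: [0.7, -0.3, -1.0]
finger_gap: 0.0301
grasp_force: 60.3
```

Emit:
{"op": "apply_moves", "data": {"motion": [[0.42,-1.93,0,0],[0,0,0,0],[0,0,0,0],[0,0,0,0],[0,0,0,0]]}}

```text
time_s: 7.42
ee_pos: [0.5019, 0.2165, 0.4464]
tool_rot: [179.9, 0.0, 16.0]
contact_force: [0.5, -0.1, -1.5]
finger_gap: 0.0302
grasp_force: 60.2
```

```bash
cat > fit.py <<'E'
from h import *
from scipy.optimize import least_squares
def fit(n,c,lo,hi,R,box=.03,show=True):
    """fit a vertical cylinder of known radius R to visible points, robustly"""
    im,d,cm=snap(n);P=cloud(d,cm);b=(d>0)&(P[...,2]>lo)&(P[...,2]<hi)&(np.hypot(P[...,0]-c[0],P[...,1]-c[1])<box)
    if box>R+.008 and R>.012: # keep copper
        hsv=cv2.cvtColor(im,cv2.COLOR_RGB2HSV);b&=(hsv[...,0]<22)&(hsv[...,1]>100)
    q=P[b]
    if len(q)<10: print(n,"few",len(q));return im
    z0=(lo+hi)/2
    f=lambda p:np.hypot(q[:,0]-p[0]-p[2]*(q[:,2]-z0),q[:,1]-p[1]-p[3]*(q[:,2]-z0))-R
    g=lambda p:np.r_[f(p),(np.array(p[2:])*.01 if len(p)>2 else [])]
    for name,fun,x0 in(("straight",lambda p:f([*p,0,0]),list(c)),("tilt",g,[*c,0,0])):
        r=least_squares(fun,x0,loss="soft_l1",f_scale=.001);print(n,R,len(q),name,r.x.round(4),"rms",np.sqrt(np.mean(fun(r.x)**2)).round(5))
    return im
E
python3 - <<'E'
from fit import *
s=st();c=s["ee_pos"][:2]
for n in("wrist","scene","side"):
    im=fit(n,c,.255,.31,.0155,.03);save(n+"4.png",im)
    fit(n,(.502,.218),.17,.199,.004,.012);fit(n,(.502,.218),.133,.15,.010,.018);fit(n,(.502,.218),.12,.128,.016,.022)
E
```

```text
7.42 [0.5019 0.2165 0.4464] [1.7995e+02 2.0000e-02 1.5960e+01] [ 0.5 -0.1 -1.5] 0.0302
wrist 0.0155 3221 straight [0.5009 0.217 ] rms 0.00161
wrist 0.0155 3221 tilt [0.5008 0.2169 0.0177 0.0082] rms 0.00151
wrist 0.004 121 straight [0.5001 0.2206] rms 0.00029
wrist 0.004 121 tilt [ 0.5001  0.2206 -0.0096 -0.0016] rms 0.00028
wrist 0.01 132 straight [0.5004 0.2207] rms 0.00152
wrist 0.01 132 tilt [ 0.5005  0.2206  0.0549 -0.0464] rms 0.00149
wrist 0.016 50 straight [0.5002 0.2206] rms 0.00015
wrist 0.016 50 tilt [ 0.5002  0.2206 -0.0136  0.0062] rms 0.00015
scene 0.0155 308 straight [0.5003 0.2165] rms 0.00128
scene 0.0155 308 tilt [ 0.5003  0.2165  0.0049 -0.0025] rms 0.00127
scene 0.004 35 straight [0.5006 0.2194] rms 0.00132
scene 0.004 35 tilt [0.5007 0.2192 0.0007 0.0377] rms 0.00126
scene 0.01 54 straight [0.5007 0.2188] rms 0.00204
scene 0.01 54 tilt [0.5007 0.219  0.0097 0.12  ] rms 0.00194
scene 0.016 31 straight [0.5005 0.2185] rms 0.00111
scene 0.016 31 tilt [0.5005 0.2185 0.0245 0.0037] rms 0.00107
side 0.0155 139 straight [0.5014 0.2163] rms 0.00209
side 0.0155 139 tilt [ 0.5013  0.2164  0.0407 -0.0211] rms 0.00204
side 0.004 22 straight [0.5026 0.2191] rms 0.00155
side 0.004 22 tilt [ 0.5035  0.2197 -0.1742  0.0653] rms 0.00131
side 0.01 35 straight [0.5008 0.2181] rms 0.00259
side 0.01 35 tilt [ 0.5011  0.2183 -0.1103 -0.171 ] rms 0.00233
side 0.016 27 straight [0.5008 0.2185] rms 0.00236
side 0.016 27 tilt [ 0.5008  0.2185 -0.0388 -0.0278] rms 0.00226
```

Emit:
{"op": "apply_moves", "data": {"motion": [[0.05,-0.3,0,0],[0,0,2.0,0],[0,0,1.8,0],[0,0,0,0],[0,0,0,0]]}}

```text
time_s: 8.43
ee_pos: [0.5007, 0.2215, 0.4081]
tool_rot: [180.0, 0.1, 16.2]
contact_force: [0.5, 0.8, -0.9]
finger_gap: 0.0301
grasp_force: 60.2
```

Emit:
{"op": "apply_moves", "data": {"motion": [[0,0,0,0],[0,0,0,0],[0,0,0,0]]}}

```text
time_s: 8.68
ee_pos: [0.5012, 0.2216, 0.4098]
tool_rot: [-180.0, -0.1, 16.1]
contact_force: [-0.3, 0.1, -2.7]
finger_gap: 0.0302
grasp_force: 60.2
```

Run:
```python
from fit import *
s=st();c=s["ee_pos"][:2]
for n in("wrist","scene","side"):
    im=fit(n,c,.217,.27,.0155,.03);save(n+"5.png",im)
    fit(n,(.5,.22),.17,.199,.004,.012);fit(n,(.5,.22),.12,.128,.016,.022)
cv2.imwrite("pics/m5.png",np.hstack([cv2.resize(cv2.imread("pics/scene5.png")[130:290,260:400],None,fx=3.5,fy=3.5),cv2.imread("pics/wrist5.png")[0:420:1,180:400].copy() if 0 else cv2.resize(cv2.imread("pics/wrist5.png")[100:380,190:370],(360,560))])[:, :800])
```

```text
8.68 [0.5012 0.2216 0.4098] [-1.7999e+02 -1.1000e-01  1.6140e+01] [-0.3  0.1 -2.7] 0.0302
wrist 0.0155 2809 straight [0.5003 0.2221] rms 0.00134
wrist 0.0155 2809 tilt [0.5002 0.2221 0.0119 0.0051] rms 0.00128
wrist 0.004 68 straight [0.5002 0.2202] rms 0.00021
wrist 0.004 68 tilt [0.5003 0.2202 0.01   0.0049] rms 0.00021
wrist 0.016 66 straight [0.5001 0.2202] rms 0.00015
wrist 0.016 66 tilt [0.5001 0.2202 0.011  0.0054] rms 0.00014
scene 0.0155 279 straight [0.4999 0.2205] rms 0.00143
scene 0.0155 279 tilt [ 0.5     0.2205 -0.0016  0.0097] rms 0.00142
scene 0.004 33 straight [0.5011 0.2183] rms 0.00133
scene 0.004 33 tilt [ 0.501   0.2182 -0.0325 -0.0051] rms 0.00129
scene 0.016 33 straight [0.5007 0.2189] rms 0.00108
scene 0.016 33 tilt [0.5007 0.2189 0.0225 0.0754] rms 0.00103
side 0.0155 130 straight [0.5011 0.2196] rms 0.00215
side 0.0155 130 tilt [0.5011 0.2196 0.0036 0.0075] rms 0.00214
side 0.004 18 straight [0.5027 0.2184] rms 0.0018
side 0.004 18 tilt [ 0.5028  0.2187  0.1509 -0.0707] rms 0.0015
side 0.016 33 straight [0.5008 0.2173] rms 0.00221
side 0.016 33 tilt [ 0.5008  0.2173 -0.0289 -0.0834] rms 0.00212
```

View pics/m5.png

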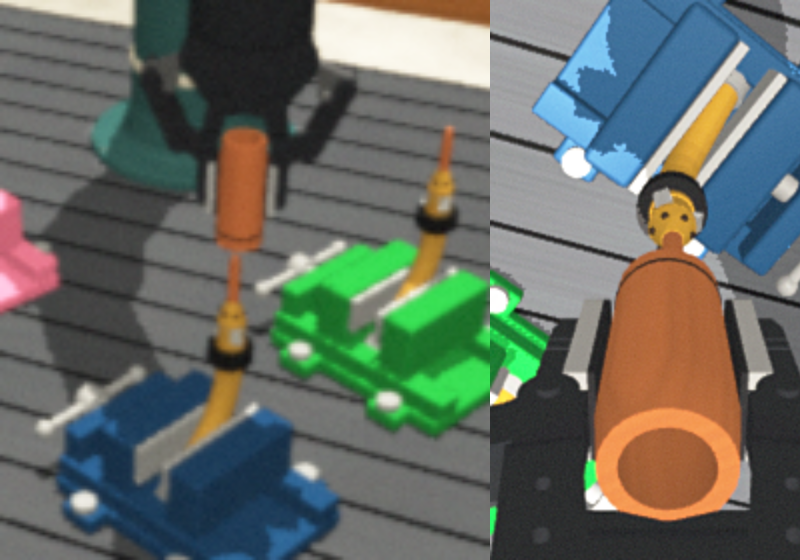

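The left crop (scene) shows the nozzle directly over the blue vice's contact tip at (235,260). The right crop (wrist) shows the tip entering under the foot at (675,245). A 2 mm correction is needed.

Emit:
{"op": "apply_moves", "data": {"motion": [[-0.02,0.2,0,0],[0,0,0,0],[0,0,0.8,0],[0,0,0.8,0],[0,0,0.8,0]]}}

```text
time_s: 9.55
ee_pos: [0.5011, 0.2193, 0.3836]
tool_rot: [180.0, 0.0, 16.1]
contact_force: [-1.2, -0.3, -2.2]
finger_gap: 0.0303
grasp_force: 60.2
```

Emit:
{"op": "apply_moves", "data": {"motion": [[0,0,0,0],[0,0,0,0],[0,0,0,0],[0,0,0,0],[0,0,0,0]]}}

```text
time_s: 9.97
ee_pos: [0.5014, 0.2195, 0.385]
tool_rot: [-180.0, -0.0, 16.1]
contact_force: [0.3, -0.5, -2.1]
finger_gap: 0.0303
grasp_force: 60.2
```

Run:
```python
from fit import *
s=st();c=s["ee_pos"][:2]
for n in("wrist","scene","side"):
    im=fit(n,c,.195,.245,.0155,.03)
    fit(n,(.5,.22),.12,.128,.016,.022)
```

```text
9.97 [0.5014 0.2195 0.385 ] [-1.800e+02 -4.000e-02  1.614e+01] [ 0.3 -0.5 -2.1] 0.0303
wrist 0.0155 2710 straight [0.5004 0.22  ] rms 0.00132
wrist 0.0155 2710 tilt [0.5003 0.22   0.012  0.0056] rms 0.00127
wrist 0.016 90 straight [0.5002 0.2202] rms 0.00014
wrist 0.016 90 tilt [0.5002 0.2202 0.0054 0.0016] rms 0.00014
scene 0.0155 247 straight [0.5003 0.2185] rms 0.00138
scene 0.0155 247 tilt [0.5003 0.2186 0.0014 0.0222] rms 0.00135
scene 0.016 36 straight [0.5003 0.2188] rms 0.00139
scene 0.016 36 tilt [ 0.5003  0.2188  0.0136 -0.0045] rms 0.00135
side 0.0155 115 straight [0.5015 0.2182] rms 0.00205
side 0.0155 115 tilt [0.5015 0.2182 0.016  0.0108] rms 0.00202
side 0.016 26 straight [0.501  0.2172] rms 0.00223
side 0.016 26 tilt [ 0.501   0.2172 -0.0252  0.0733] rms 0.00214
```

Emit:
{"op": "apply_moves", "data": {"motion": [[0,0,0.8,0],[0,0,0.8,0],[0,0,0.7,0],[0,0,0,0],[0,0,0,0]]}}

```text
time_s: 10.68
ee_pos: [0.5011, 0.2193, 0.3607]
tool_rot: [180.0, 0.1, 16.1]
contact_force: [0.7, 0.4, -1.6]
finger_gap: 0.0299
grasp_force: 60.2
```

Emit:
{"op": "apply_moves", "data": {"motion": [[0,0,0.4,0],[0,0,0.3,0],[0,0,0.3,0],[0,0,0.2,0],[0,0,0,0]]}}

```text
time_s: 11.1
ee_pos: [0.5012, 0.2193, 0.3492]
tool_rot: [180.0, 0.0, 16.1]
contact_force: [-0.4, 0.1, -2.5]
finger_gap: 0.0301
grasp_force: 60.2
```

Emit:
{"op": "apply_moves", "data": {"motion": [[0,0,0.2,0],[0,0,0.1,0],[0,0,0,0],[0,0,0,0],[0,0,0,0]]}}

```text
time_s: 11.52
ee_pos: [0.5013, 0.2194, 0.3468]
tool_rot: [180.0, -0.0, 16.1]
contact_force: [1.0, -0.1, -1.9]
finger_gap: 0.03
grasp_force: 60.2
```

Emit:
{"op": "apply_moves", "data": {"motion": [[0,0,0.1,0],[0,0,0.1,0],[0,0,0.1,0],[0,0,0,0]]}}

```text
time_s: 11.85
ee_pos: [0.5012, 0.2193, 0.3434]
tool_rot: [180.0, 0.0, 16.1]
contact_force: [0.1, -0.2, -1.8]
finger_gap: 0.0303
grasp_force: 60.2
```

Emit:
{"op": "apply_moves", "data": {"motion": [[0,0,0.1,0],[0,0,0.1,0],[0,0,0.1,0],[0,0,0,0]]}}

```text
time_s: 12.18
ee_pos: [0.5014, 0.2195, 0.3406]
tool_rot: [-180.0, -0.0, 16.1]
contact_force: [0.8, 1.3, -1.6]
finger_gap: 0.0299
grasp_force: 60.2
```

Emit:
{"op": "apply_moves", "data": {"motion": [[0,0,0.1,0],[0,0,0.1,0],[0,0,0,0]]}}

```text
time_s: 12.43
ee_pos: [0.5014, 0.2196, 0.339]
tool_rot: [-180.0, -0.1, 16.1]
contact_force: [-0.1, 0.3, 1.1]
finger_gap: 0.0301
grasp_force: 60.5
```

Emit:
{"op": "apply_moves", "data": {"motion": [[0,0,0.1,0],[0,0,0.1,0],[0,0,0,0]]}}

```text
time_s: 12.68
ee_pos: [0.5015, 0.2196, 0.337]
tool_rot: [-180.0, -0.1, 16.1]
contact_force: [1.0, 0.3, 2.5]
finger_gap: 0.0298
grasp_force: 60.7
```

Emit:
{"op": "apply_moves", "data": {"motion": [[0,0,0.1,0],[0,0,0.1,0],[0,0,0,0]]}}

```text
time_s: 12.93
ee_pos: [0.5015, 0.2196, 0.335]
tool_rot: [-180.0, -0.1, 16.1]
contact_force: [0.6, 1.2, 4.6]
finger_gap: 0.0299
grasp_force: 60.9
```

Emit:
{"op": "apply_moves", "data": {"motion": [[0,0,0.1,0],[0,0,0.1,0],[0,0,0,0]]}}

```text
time_s: 13.18
ee_pos: [0.5013, 0.2194, 0.3323]
tool_rot: [-180.0, -0.0, 16.1]
contact_force: [1.7, 1.5, 0.2]
finger_gap: 0.0298
grasp_force: 60.5
```

Emit:
{"op": "apply_moves", "data": {"motion": [[0,0,0.1,0],[0,0,0.1,0],[0,0,0,0]]}}

```text
time_s: 13.43
ee_pos: [0.5013, 0.2194, 0.3303]
tool_rot: [-180.0, 0.0, 16.1]
contact_force: [1.8, 1.1, -0.4]
finger_gap: 0.0304
grasp_force: 60.5
```

Emit:
{"op": "apply_moves", "data": {"motion": [[0,0,0.1,0],[0,0,0.1,0],[0,0,0,0]]}}

```text
time_s: 13.68
ee_pos: [0.5011, 0.2192, 0.3281]
tool_rot: [180.0, 0.1, 16.1]
contact_force: [1.7, 1.2, -0.9]
finger_gap: 0.0299
grasp_force: 60.1
```

Emit:
{"op": "apply_moves", "data": {"motion": [[0,0,0.1,0],[0,0,0,0]]}}

```text
time_s: 13.85
ee_pos: [0.5012, 0.2192, 0.3272]
tool_rot: [180.0, 0.0, 16.1]
contact_force: [2.0, 2.2, -1.7]
finger_gap: 0.0301
grasp_force: 60.1
```

Emit:
{"op": "apply_moves", "data": {"motion": [[0,0,0.1,0],[0,0,0,0]]}}

```text
time_s: 14.02
ee_pos: [0.5011, 0.2192, 0.3263]
tool_rot: [180.0, 0.0, 16.1]
contact_force: [1.5, 0.7, -1.9]
finger_gap: 0.0302
grasp_force: 60.1
```

Emit:
{"op": "apply_moves", "data": {"motion": [[0,0,0.05,0],[0,0,0,0]]}}

```text
time_s: 14.18
ee_pos: [0.5012, 0.2193, 0.326]
tool_rot: [180.0, 0.0, 16.1]
contact_force: [0.4, 0.1, -1.1]
finger_gap: 0.0301
grasp_force: 60.1
```

Emit:
{"op": "apply_moves", "data": {"motion": [[0,0,0.05,0],[0,0,0,0]]}}

```text
time_s: 14.35
ee_pos: [0.5013, 0.2194, 0.3256]
tool_rot: [180.0, 0.0, 16.1]
contact_force: [0.4, 1.5, -0.9]
finger_gap: 0.0301
grasp_force: 60.1
```

Emit:
{"op": "apply_moves", "data": {"motion": [[0,0,0.05,0],[0,0,0,0]]}}

```text
time_s: 14.52
ee_pos: [0.5013, 0.2194, 0.3255]
tool_rot: [180.0, 0.0, 16.1]
contact_force: [-0.8, 0.0, 3.2]
finger_gap: 0.0303
grasp_force: 60.8
```

Emit:
{"op": "apply_moves", "data": {"motion": [[0,0,0.05,0],[0,0,0,0]]}}

```text
time_s: 14.68
ee_pos: [0.5012, 0.2195, 0.3255]
tool_rot: [180.0, -0.0, 16.1]
contact_force: [-2.2, -2.0, 7.1]
finger_gap: 0.0303
grasp_force: 61.4
```

Emit:
{"op": "apply_moves", "data": {"motion": [[0,0,0.05,0],[0,0,0,0]]}}

```text
time_s: 14.85
ee_pos: [0.5012, 0.2195, 0.3255]
tool_rot: [180.0, -0.0, 16.1]
contact_force: [-3.1, -1.2, 10.7]
finger_gap: 0.03
grasp_force: 61.8
```

Run:
```python
from fit import *
s=st();im=fit("wrist",s["ee_pos"][:2],.14,.185,.0155,.03)
im=fit("scene",s["ee_pos"][:2],.14,.185,.0155,.03);cv2.imwrite("pics/m6.png",cv2.resize(cv2.cvtColor(im,cv2.COLOR_RGB2BGR)[150:290,260:400],None,fx=4,fy=4))
im,d=vision.snapshot("wrist");save("w6.png",im)
```

```text
14.85 [0.5012 0.2195 0.3255] [ 1.7996e+02 -2.0000e-02  1.6140e+01] [-3.1 -1.2 10.7] 0.03
wrist 0.0155 2356 straight [0.5001 0.2199] rms 0.00064
wrist 0.0155 2356 tilt [0.5001 0.2198 0.0045 0.0037] rms 0.00063
scene 0.0155 208 straight [0.5002 0.2183] rms 0.00143
scene 0.0155 208 tilt [0.5002 0.2183 0.0162 0.0142] rms 0.0014
```

View pics/m6.png

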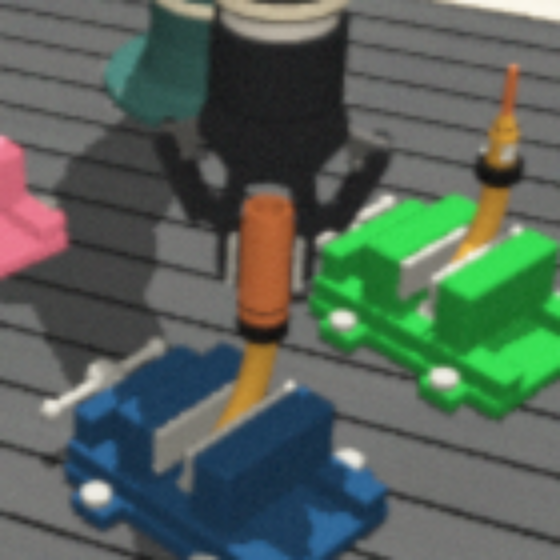

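The nozzle sits flush on the black shoulder at (262,330) and takes about 12 N of press. Next is the upward pull, in small steps.

Emit:
{"op": "apply_moves", "data": {"motion": [[0,0,-0.1,0],[0,0,-0.1,0],[0,0,-0.1,0],[0,0,0,0]]}}

```text
time_s: 15.33
ee_pos: [0.5013, 0.2194, 0.3269]
tool_rot: [-180.0, 0.0, 16.1]
contact_force: [0.5, 1.6, -1.8]
finger_gap: 0.0303
grasp_force: 60.4
```

Emit:
{"op": "apply_moves", "data": {"motion": [[0,0,-0.05,0],[0,0,-0.05,0],[0,0,0,0]]}}

```text
time_s: 15.58
ee_pos: [0.5013, 0.2194, 0.328]
tool_rot: [-180.0, 0.0, 16.1]
contact_force: [1.1, 0.9, -1.9]
finger_gap: 0.0301
grasp_force: 60.4
```

Emit:
{"op": "apply_moves", "data": {"motion": [[0,0,-0.05,0],[0,0,0,0]]}}

```text
time_s: 15.75
ee_pos: [0.5012, 0.2193, 0.3283]
tool_rot: [-180.0, 0.0, 16.1]
contact_force: [0.6, 0.5, -4.4]
finger_gap: 0.0301
grasp_force: 59.9
```

Caught, with about 2.7 mm of play. Pull further.

Emit:
{"op": "apply_moves", "data": {"motion": [[0,0,-0.05,0],[0,0,0,0]]}}

```text
time_s: 15.92
ee_pos: [0.5012, 0.2193, 0.3284]
tool_rot: [-180.0, 0.0, 16.1]
contact_force: [2.7, 1.0, -9.5]
finger_gap: 0.0301
grasp_force: 60.1
```

Emit:
{"op": "apply_moves", "data": {"motion": [[0,0,-0.05,0],[0,0,0,0]]}}

```text
time_s: 16.08
ee_pos: [0.5011, 0.2193, 0.3285]
tool_rot: [-180.0, 0.1, 16.1]
contact_force: [3.6, 3.2, -15.0]
finger_gap: 0.0302
grasp_force: 60.6
```

Emit:
{"op": "apply_moves", "data": {"motion": [[0,0,-0.05,0],[0,0,0,0]]}}

```text
time_s: 16.25
ee_pos: [0.5011, 0.2192, 0.3286]
tool_rot: [-180.0, 0.1, 16.1]
contact_force: [4.3, 4.0, -18.3]
finger_gap: 0.03
grasp_force: 60.9
```

Emit:
{"op": "apply_moves", "data": {"motion": [[0,0,0.03,0],[0,0,0,0],[0,0,0,0],[0,0,0,0],[0,0,0,0]]}}

```text
time_s: 16.67
ee_pos: [0.5011, 0.2192, 0.3286]
tool_rot: [-180.0, 0.1, 16.1]
contact_force: [4.7, 3.2, -16.5]
finger_gap: 0.0301
grasp_force: 61.1
```

Emit:
{"op": "apply_moves", "data": {"motion": [[0,0,0,0],[0,0,0,0],[0,0,0,0],[0,0,0,0],[0,0,0,0]]}}

```text
time_s: 17.08
ee_pos: [0.5011, 0.2192, 0.3286]
tool_rot: [-180.0, 0.1, 16.1]
contact_force: [3.7, 3.0, -16.6]
finger_gap: 0.0301
grasp_force: 61.1
```

Emit:
{"op": "apply_moves", "data": {"motion": [[0,0,0,0],[0,0,0,0],[0,0,0,0],[0,0,0,0],[0,0,0,0]]}}

```text
time_s: 17.5
ee_pos: [0.5011, 0.2192, 0.3286]
tool_rot: [-180.0, 0.1, 16.1]
contact_force: [4.1, 3.5, -17.3]
finger_gap: 0.03
grasp_force: 61.1
```

Emit:
{"op": "apply_moves", "data": {"motion": [[0,0,0,0],[0,0,0,0],[0,0,0,0],[0,0,0,0],[0,0,0,0]]}}

```text
time_s: 17.92
ee_pos: [0.5012, 0.2192, 0.3286]
tool_rot: [-180.0, 0.1, 16.1]
contact_force: [4.5, 2.8, -15.6]
finger_gap: 0.0296
grasp_force: 61.1
```

The pull held at about 14–15 N net for more than 1.5 s. I'll lower to home, release and go up.

Emit:
{"op": "apply_moves", "data": {"motion": [[0,0,0.1,0],[0,0,0.1,0],[0,0,0.1,0],[0,0,0.1,0],[0,0,0,0]]}}

```text
time_s: 18.33
ee_pos: [0.5014, 0.2194, 0.3263]
tool_rot: [180.0, -0.0, 16.1]
contact_force: [0.3, 0.8, -1.9]
finger_gap: 0.0301
grasp_force: 62.6
```

Emit:
{"op": "apply_moves", "data": {"motion": [[0,0,0,0],[0,0,0,0],[0,0,0,0],[0,0,0,0],[0,0,0,0]], "jaw": 1}}

```text
time_s: 18.75
ee_pos: [0.5013, 0.2194, 0.326]
tool_rot: [180.0, 0.0, 16.1]
contact_force: [-0.2, -0.7, 0.4]
finger_gap: 0.0852
grasp_force: 0.0
```

Emit:
{"op": "apply_moves", "data": {"motion": [[0,0,0,0],[0,0,0,0],[0,0,0,0],[0,0,0,0],[0,0,0,0]]}}

```text
time_s: 19.17
ee_pos: [0.5013, 0.2194, 0.3258]
tool_rot: [180.0, 0.0, 16.1]
contact_force: [0.4, 1.4, 0.9]
finger_gap: 0.085
grasp_force: 0.0
```

Emit:
{"op": "apply_moves", "data": {"motion": [[0,0,-2,0],[0,0,-3,0],[0,0,-3,0],[0,0,-3,0],[0,0,-2,0]]}}

```text
time_s: 19.58
ee_pos: [0.5014, 0.2197, 0.4589]
tool_rot: [-180.0, -0.2, 16.2]
contact_force: [0.2, -0.2, 0.4]
finger_gap: 0.0856
grasp_force: 0.0
```

Emit:
{"op": "apply_moves", "data": {"motion": [[0,0,0,0],[0,0,0,0],[0,0,0,0],[0,0,0,0],[0,0,0,0]]}}

```text
time_s: 20.0
ee_pos: [0.5011, 0.2192, 0.4545]
tool_rot: [180.0, 0.1, 16.1]
contact_force: [-0.1, 0.9, 0.5]
finger_gap: 0.0856
grasp_force: 0.0
```

Run:
```python
from fit import *
s=st();im=fit("wrist",(.5,.22),.14,.185,.0155,.03);tops("wrist",.195,.215,(.5,.22),.025)
im=fit("scene",(.5,.22),.14,.185,.0155,.03);cv2.imwrite("pics/m7.png",cv2.resize(cv2.cvtColor(im,cv2.COLOR_RGB2BGR)[120:345,100:400],None,fx=2.6,fy=2.6))
```

```text
20.0 [0.5011 0.2192 0.4545] [1.7999e+02 1.5000e-01 1.6150e+01] [-0.1  0.9  0.5] 0.0856
wrist 0.0155 513 straight [0.501  0.2202] rms 0.00241
wrist 0.0155 513 tilt [0.5011 0.2204 0.0466 0.0278] rms 0.00218
wrist 787 mid [0.5012 0.2206 0.2011] size [0.0284 0.0287 0.0121] med [0.5033 0.2207 0.2044]
scene 0.0155 198 straight [0.5006 0.2185] rms 0.00126
scene 0.0155 198 tilt [ 0.5006  0.2185  0.0045 -0.0098] rms 0.00125
```

View pics/m7.png

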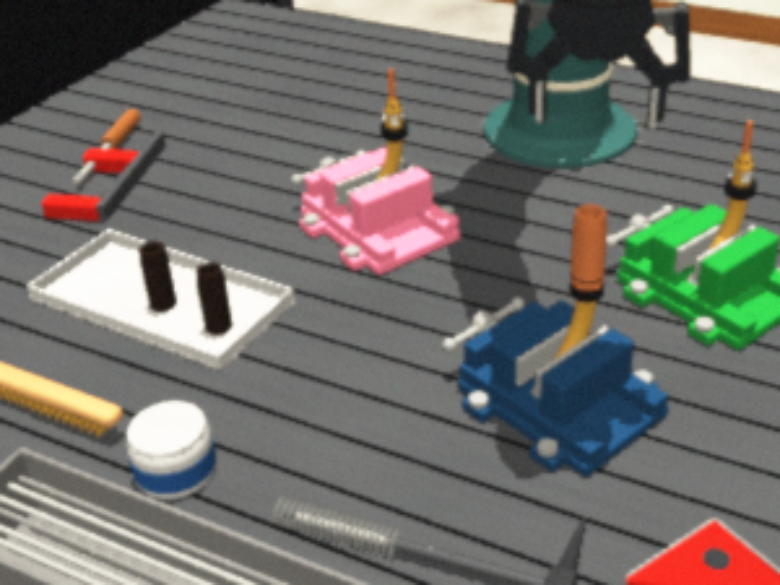

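The nozzle stands upright on the blue vice's shoulder at (588,250), the gripper is clear, and nothing else has moved.

```bash
python3 -c "
from plant import manip
print(manip.close_job())"
```

```text
the job is handed in; nothing more can be done
None
```

The new copper nozzle is snapped home on the blue vice's torch neck, was pulled up at about 14–15 N for over 1.5 s and held, then let go; the job is handed in at about 20 s (no verdict was returned).

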